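# Roll the ground roller home against the stop with the rolling board

### The arm

A 6-joint arm with a two-finger parallel gripper is mounted at the origin on a cart in front of the work surface, level with it; the furniture and walls round the work are solid. World frame = base frame: x ahead of the robot, y to its left, z up, the work surface at z = 0. Lengths are in m, angles in rad, forces in N, time in s.
With the tool pointing down it reaches from about 0.3 to 0.825 m from the base axis. Payload 5.4 kg.
Tool frame: the origin (TCP) lies on the centre line of the jaws, within the pads' length; the fingertips stand 14 mm ahead of it and the grasp point (between the pads) lies 5 mm behind it; z points along the fingers, x is the direction in which the jaws open and shut, and the axes are right-handed (so a half turn about z gives the same grasp; the last joint's range is limited). The gripper opens to 92 mm and grips with 3 to 60 N. Pads are 20 mm wide; open, the fingers measure 128 mm over their backs; the gripper's body (75 mm by 189 mm) begins 69 mm behind the grasp point.
Start: joints at [-1.483, 0.158, 1.597, -0, 1.386, -0.21], TCP at [0.169, -0.55, 0.229] pointing down, gripper open.
Joint ranges: [-2.91, 2.91], [-0.94, 2.29], [0.18, 2.7], [-1.29, 4.43], [0.17, 2.64], [-3, 3]. Speed limits (rad/s): [2.57, 2.57, 3.14, 3.14, 3.14, 3.14].

### API

Orientations are given as a unit quaternion [w, x, y, z].
In Python, from rig import env gives the robot as it stands. The module is installed in compiled form; this text tells all that it offers.
- The arm moves only by the shell command python3 -m jog 'ROWS'. ROWS is JSON, a list that holds one entry, the list of rows, each a list of 7 numbers: the shift along the tool's x, y, z in mm, then the turn, a rotation vector about the tool's x, y, z in rad, then the opening in per cent of the stroke, from 0 (shut) to 100 (fully open). A call has 1 to 5 rows; each row shifts and turns the pose as measured when the row begins, along the tool's axes as they then stand; what a row does not reach is not made up. A row lasts 1/8 s, in which the tool goes at most 62.5 mm and 10.7 degrees, less where a joint would pass 70% of its speed; a pose out of reach is approached as far as the arm can. A call is refused whole if a number of a shift passes 62.5 or a number of a turn 0.188, either way. A call with a gripper value outside its range is refused whole. The fingers move at their own pace and stop on an object; the grip force is fixed at half the most. Time passes only in rows, so rows that do not move let the fingers close. It gives the time, the measured TCP pose, the force and the opening at its end, in the units of the state.
- env.sense(): the state, without advancing time (a new reading comes with each control period).
- env.grab_frame(name): name is "side" or "top"; returns (picture, depth): 420x560x3 uint8, blue, green, red; 420x560 float32, m along the optical axis (not along the pixel's ray), 0 where there is no reading.
- env.camera_info(name): a dict with "fov_y" (degrees; the focal length in pixels is half the picture's height over the tangent of half this angle, whatever the lens; pixels are square), "cx", "cy" (the principal point, pixels), "dist" ([k1, k2, p1, p2, k3] as OpenCV has them; the pictures are not rectified), "xyz" and "rotation" of the camera in the world. Camera axes: x right, y down, z forward; pixel columns grow to the right and rows downward; lengths in m; the calibration is good to about 2 mm. A picture is of the moment at which its call begins. camera_info takes no time and is no camera call.
- env.sign_off(): hands the job in, once; it reports no verdict.
The state is a dict: "time": time; "joints": joint angles; "qd": joint speeds; "tau": joint torques, N m; "ee_pos": TCP position; "tcp_rot": TCP orientation; "force": force on the tool from outside, world axes, zero at the start; "wrist_torque": the same for the moment, N m; "finger_gap": opening from 0.0 (shut) to 1.0 (fully open).
Only numpy, scipy, OpenCV 4.12 (cv2) and the standard library are available. Lean on these libraries where they do the work, as an engineer would, in place of code of your own. Each camera call takes 0.05 s, during which the arm holds its last target.

### The job

Take the rolling board by its grip, lay its padded underside on top of the lying steel roller and, with light and steady pressure, roll the roller along the stand and over the brass sill until it is pressed squarely against the blue stop. Then set the board down flat on the bench, clear of the stand, leaving the roller seated. Touch the roller only with the board's underside (do not shove it with an edge), do not bear hard on it or ram the stop, and leave the small things on the bench where they are.

Things in the scene. Friction and masses are not known exactly. Their poses are not given: they have to be found in the camera images.
- stand: Fixed aluminium stand, a flat plate 156 mm long (x -73 to +83 mm), 96 mm wide (y), running surface 10 mm above the bench. Origin on the bench under the plate, z up; +x is the way the roller must travel. Dark side rails on both long edges (inner faces at y = +-42 mm, tops 18 mm above the bench), dark rear lip at x = -68 mm, 4 mm above the plate.
- sill (a point): Crest of the round brass sill across the run, at stand x = +35.3 mm, 2 mm above the running surface (top of a half-sunk rod of 6 mm radius). The roller, and a board on it, rise 2 mm as it crosses and sink again behind it; it is then held between sill and stop with about 1 mm of play.
- stop: Blue stop bar with a bright steel face, fixed across the far end of the stand: 16 mm thick, 92 mm wide, its top 28 mm above the bench (10 mm below the roller's top, so the board passes over it). Origin at the centre of its underside, on the running surface; its face towards the roller is at stand x = +59 mm.
- seat (a point): Where the roller's centre is when it is seated against the stop: stand x = +45 mm, y = 0, 24 mm above the bench (axes as the stand's).
- roller: Loose ground steel roller with two thin brass bands, 28 mm diameter, 60 mm long, 0.17 to 0.35 kg, lying on the run short of the sill, up to 5 degrees askew. Origin at its centre; y is its long axis, x and z turn as it rolls. Rolls freely; under the board it moves half as far as the board. Delicate skin: press with at most 18 N; 4 to 8 N is enough to drive it over the sill to the stop.
- board: Loose board: wooden plate, black rubber underside, 120 mm long (x), 70 mm wide (y), 15 mm thick, upright wooden grip across its middle, 22 mm thick (x), 54 mm wide (y), from 15 to 59 mm above the underside. Origin at the centre of the underside, z up. 0.25 kg. Held by the grip's broad faces, moved along its x. It stands flat where the bench is clear; fixed clutter farther back is up to 80 mm tall.
- wheel: Loose brass gear wheel, 34 mm across, 11 mm high with its short steel arbor, lying flat. Origin at the centre of its underside. To be left alone.
- dial: Loose white enamel dial in a grey round holder, 36 mm across, 8 mm high. Origin at the centre of its underside. To be left alone.
- oil_cup: Loose small red-brown wooden cup, 30 mm across, 20 mm high. Origin at the centre of its underside. To be left alone.

How it is judged:
By the outcome, as a careful person would: the job done as asked, in the order asked, and still so for the second after the job is handed in, with the robot touching nothing.
It also fails if it takes over 72 s, if anything falls off the work surface, if the arm or the gripper's body presses on something with over 40 N, if the wrist force passes 120 N, or if a joint passes its speed limit or range.

## Working session

There is one attempt and no reset: what is moved stays moved. The work goes in short steps, Python scripts to look and compute and a shell command to move; the robot and the scene stay as the last step left them, time stands still between calls to the robot, and variables do not carry over. Pictures are saved under pics/ and viewed, and the job is handed in when it is done.

```bash
mkdir -p pics; ls; cat > h.py <<'E'
import numpy as np, cv2, json
from rig import env
def cam(n):
    c=env.camera_info(n); f=210/np.tan(np.radians(c['fov_y'])/2)
    K=np.array([[f,0,c['cx']],[0,f,c['cy']],[0,0,1]]); return c,K
E
python3 - <<'E'
from h import *
print(env.sense())
for n in ("side","top"):
    print(env.camera_info(n))
    p,d=env.grab_frame(n); cv2.imwrite(f'pics/{n}0.png',p); np.savez(f'{n}0.npz',p=p,d=d)
E
```

```text
pics
{'time': 0.0, 'joints': array([-1.48312228e+00,  1.59045207e-01,  1.59823774e+00,  1.09058964e-05,
        1.38620060e+00, -2.10103970e-01]), 'qd': array([ 0.00124532,  0.0001116 ,  0.00048624,  0.00106147, -0.00046689,
        0.00080797]), 'tau': array([ 2.04548975e-03, -3.85582209e+01, -3.22103941e+01,  7.02779554e-02,
        3.81107989e-02, -1.48746722e-04]), 'ee_pos': array([ 0.16862972, -0.54908354,  0.22761831]), 'tcp_rot': array([-7.11728594e-04,  8.04174626e-01, -5.94392359e-01, -6.22366363e-04]), 'force': array([ 0.38434283, -0.0058658 , -0.30071363]), 'wrist_torque': array([0.0814002 , 0.00961902, 0.05879238]), 'finger_gap': 0.998899248619864}
{'fov_y': 55.462038119645136, 'cx': 277.8387802191507, 'cy': 208.58700421944854, 'dist': array([-0.01858112,  0.        ,  0.        ,  0.        ,  0.        ]), 'xyz': array([0.17139221, 0.85580114, 0.42564532]), 'rotation': array([ 0.09069707, -0.12949855,  0.84550968, -0.5100172 ])}
{'fov_y': 45.575121150740365, 'cx': 275.3739241532491, 'cy': 215.0154372382, 'dist': array([-0.13845585,  0.        ,  0.        ,  0.        ,  0.        ]), 'xyz': array([0.19688905, 0.1325862 , 1.24831077]), 'rotation': array([-0.04972512,  0.71481355, -0.69522434,  0.0568517 ])}
```

View pics/side0.png

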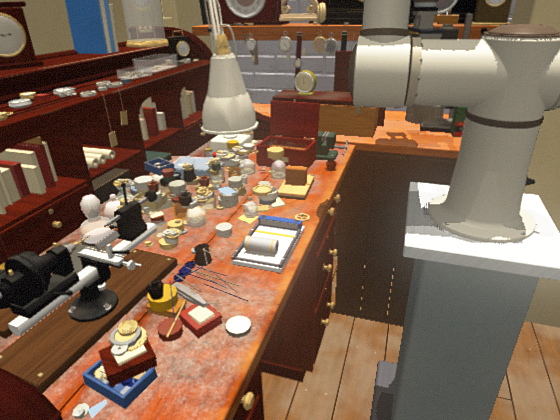

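View pics/top0.png

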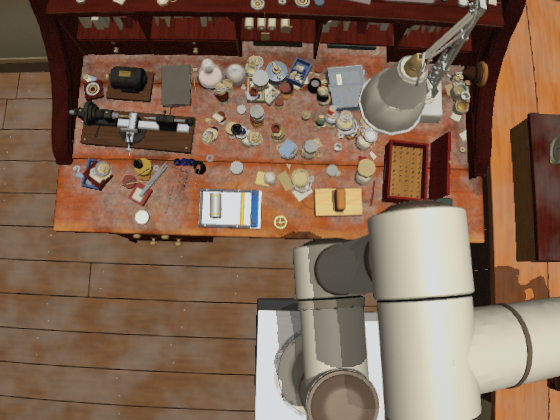

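```bash
python3 - <<'E'
from h import *
p=np.load('top0.npz')['p']; cv2.imwrite('pics/top0z.png',cv2.resize(p[140:250,120:400],None,fx=2.85,fy=2.85,interpolation=cv2.INTER_CUBIC))
p=np.load('side0.npz')['p']; cv2.imwrite('pics/side0z.png',cv2.resize(p[150:290,190:360],None,fx=4,fy=4,interpolation=cv2.INTER_CUBIC))
E
```

```text
(no output)
```

View pics/top0z.png

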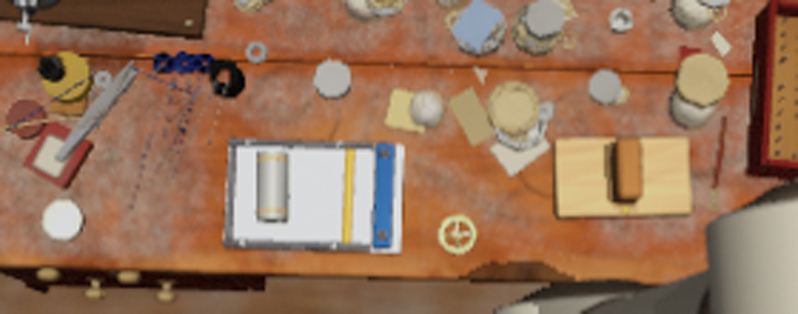

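View pics/side0z.png

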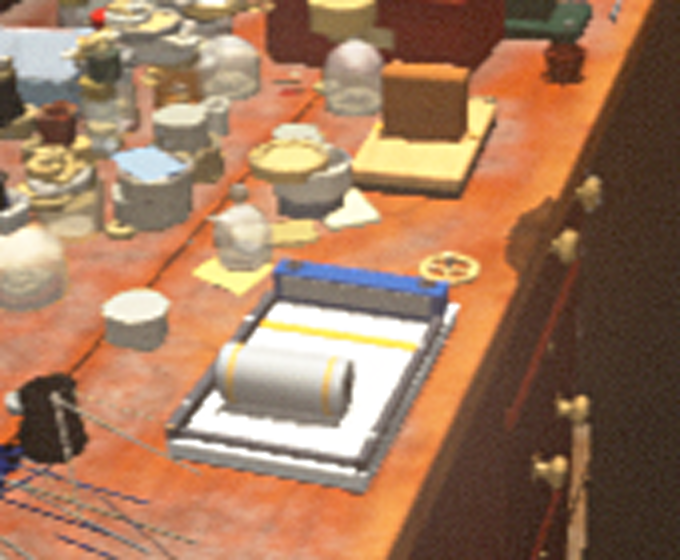

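```bash
python3 - <<'E'
from h import *
T=np.load('top0.npz')['p']; S=np.load('side0.npz')['p']
def z(p,x0,y0,w,h,s,n): 
    q=cv2.resize(p[y0:y0+h,x0:x0+w],None,fx=s,fy=s,interpolation=cv2.INTER_CUBIC)
    for k in range(0,w,10): cv2.putText(q,str(x0+k),(k*s,8),0,.3,(0,255,0)); cv2.line(q,(k*s,0),(k*s,3),(0,255,0))
    for k in range(0,h,10): cv2.putText(q,str(y0+k),(0,k*s+4),0,.3,(0,255,0))
    cv2.imwrite('pics/'+n,q)
z(T,195,183,75,50,10,'t_stand.png'); z(T,308,182,62,40,12,'t_board.png')
z(S,228,210,80,66,9,'s_stand.png'); z(S,270,160,50,40,12,'s_board.png')
E
```

```text
(no output)
```

View pics/t_stand.png

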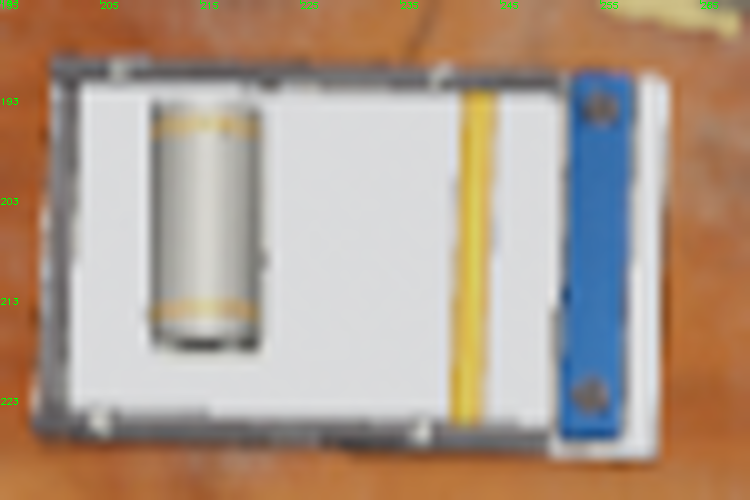

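View pics/t_board.png

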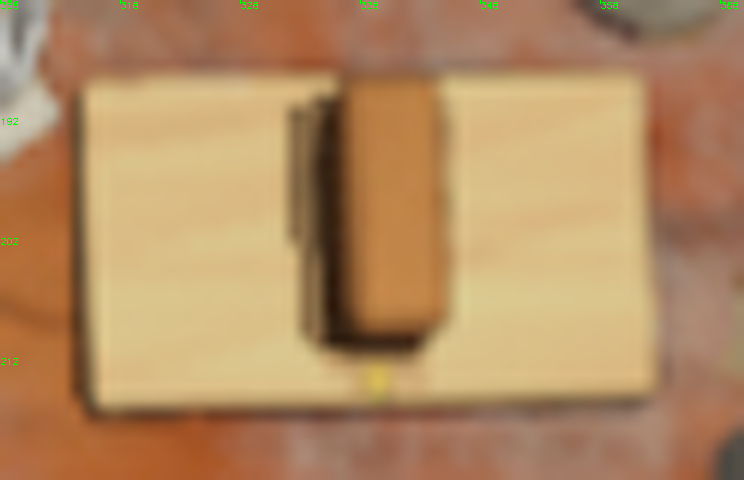

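View pics/s_stand.png

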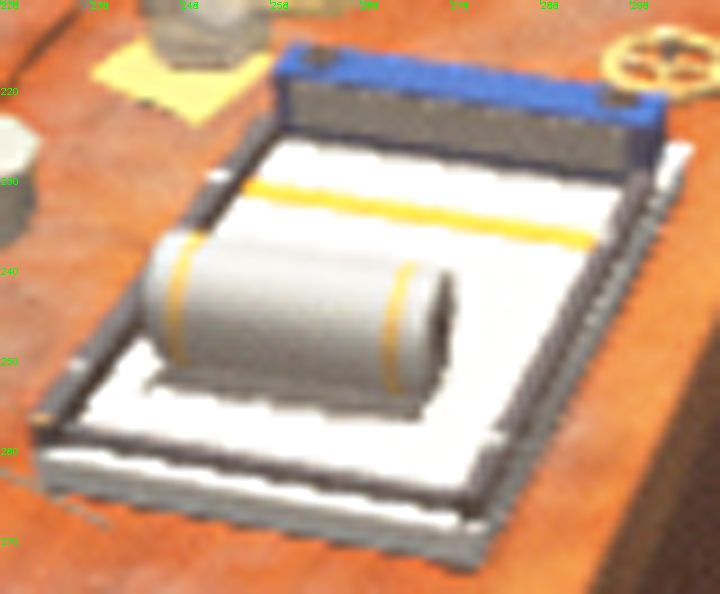

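View pics/s_board.png

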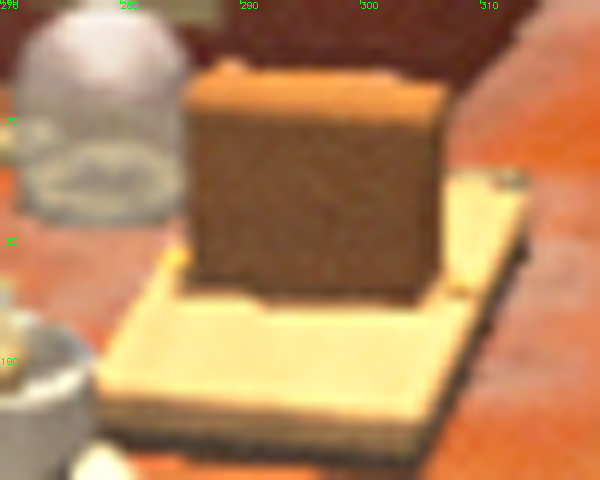

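```bash
cat >> h.py <<'E'
from scipy.spatial.transform import Rotation as R
from scipy.optimize import least_squares
def R_(q): return R.from_quat([q[1],q[2],q[3],q[0]]).as_matrix()
def proj(n,P):
    c,K=cam(n); M=R_(c['rotation']); X=(np.atleast_2d(P)-c['xyz'])@M
    return cv2.projectPoints(X.reshape(-1,1,3),np.zeros(3),np.zeros(3),K,c['dist'])[0].reshape(-1,2)
def ray(n,uv,z):
    c,K=cam(n); q=cv2.undistortPoints(np.array(uv,float).reshape(-1,1,2),K,c['dist']).reshape(-1,2)
    d=np.c_[q,np.ones(len(q))]@R_(c['rotation']).T; t=(z-c['xyz'][2])/d[:,2]; return c['xyz']+d*t[:,None]
def fit(obs,x0):
    # obs: list (cam,uv,P mm)
    def r(v,full=False):
        Rz=R.from_euler('z',v[2]).as_matrix(); out=[]
        for n,uv,P in obs:
            W=np.array(P)/1000@Rz.T+[v[0],v[1],0]; out.append((proj(n,W)[0]-uv)/(1 if n=='top' else 1))
        return np.array(out) if full else np.ravel(out)
    s=least_squares(r,x0,loss='soft_l1'); return s.x,r(s.x,True)
def cv(x0,y0,s,uv): return np.array([x0+(uv[0]+.5)/s-.5,y0+(uv[1]+.5)/s-.5])
E
cat > meas.py <<'E'
from h import *
def mk(n,x0,y0,s,L): return [(n,cv(x0,y0,s,a),b) for a,b in L]
st=mk('top',195,183,10,[((572,72),(59,46,28)),((635,74),(75,46,28)),((622,440),(75,-46,28)),((560,436),(59,-46,28)),((668,78),(83,48,10)),((660,458),(83,-48,10)),((480,95),(35.3,42,12)),((466,422),(35.3,-42,12))])
ss=mk('side',228,210,9,[((278,72),(59,46,28)),((665,97),(75,-46,28)),((293,44),(75,46,28)),((480,572),(-73,-48,0)),((42,487),(-73,48,0)),((490,525),(-73,-48,10)),((250,187),(35.3,42,12)),((597,242),(35.3,-42,12))])
bt=mk('top',308,182,12,[((85,80),(-60,35,15)),((645,75),(60,35,15)),((657,392),(60,-35,15)),((95,405),(-60,-35,15)),((340,78),(-11,27,59)),((440,78),(11,27,59)),((450,328),(11,-27,59)),((356,330),(-11,-27,59))])
bs=mk('side',270,160,12,[((98,388),(-60,35,15)),((430,418),(-60,-35,15)),((530,178),(60,-35,15)),((190,95),(-11,27,59)),((445,120),(-11,-27,59)),((448,88),(11,-27,59))])
if __name__=='__main__':
    np.set_printoptions(precision=4,suppress=True)
    for nm,a,b in (('stand',st,ss),('board',bt,bs)):
        for o in (a,b,a+b):
            v,r=fit(o,[.5,0.2,-1.57]); print(nm,v,np.degrees(v[2]),'rms',np.sqrt((r**2).mean()))
        print(r.round(1).tolist())
    # depth check
    for n in('top','side'):
        z=np.load(n+'0.npz')['d']; print(n,(z==0).mean())
        uv={'top':[(230,205),(320,200),(215,205)],'side':[(262,250),(286,192)]}[n]
        for u,v in uv:
            c,K=cam(n);q=cv2.undistortPoints(np.array([[[u,v]]],float),K,c['dist'])[0,0]
            print(n,u,v,c['xyz']+R_(c['rotation'])@np.r_[q,1]*z[v,u])
    print('roller top view', ray('top',[cv(195,183,10,a) for a in [(208,105),(207,340),(152,220),(262,220)]],[.038,.038,.024,.024]))
    c,K=cam('top')
    print('wheel',ray('top',[(120+(457.5)/2.85-.5,140+234.5/2.85-.5)],.008),'dial',ray('top',[(120+(62.5)/2.85-.5,140+220/2.85-.5)],.008))
E
python3 meas.py
```

```text
stand [ 0.399   0.2424 -1.5716] -90.04695624104983 rms 0.1738430053212112
stand [ 0.3991  0.2434 -1.5694] -89.9191422425596 rms 0.6885015304490633
stand [ 0.3991  0.2427 -1.5711] -90.01875436901508 rms 0.519105050628413
[[-0.2, -0.2], [-0.0, -0.3], [0.1, -0.2], [-0.2, 0.0], [0.0, 0.1], [-0.4, -0.2], [-0.2, 0.0], [-0.0, 0.4], [-1.0, -0.4], [1.1, -0.8], [0.0, -0.8], [0.7, -0.0], [-0.7, 0.3], [-0.5, 0.6], [0.2, -0.6], [1.4, -0.7]]
board [ 0.4235 -0.0347 -1.5247] -87.36117396491768 rms 0.4508710950096081
board [ 0.4227 -0.0322 -1.4898] -85.35657196208935 rms 0.5430455358777633
board [ 0.4233 -0.0345 -1.5132] -86.70127806993631 rms 0.5703083601381458
[[-0.7, 0.4], [-0.3, -0.4], [0.3, 0.4], [-0.4, 0.7], [-0.2, -0.4], [0.4, -0.7], [0.7, 0.3], [-0.5, 0.4], [-0.9, -0.5], [-0.1, -0.4], [0.6, 0.4], [-0.7, -0.2], [-0.4, -0.6], [1.1, -1.2]]
top 0.004319727891156463
top 230 205 [0.4072 0.2372 0.0119]
top 320 200 [0.4256 0.0118 0.0169]
top 215 205 [0.402  0.2721 0.036 ]
side 0.004090136054421769
side 262 250 [0.3977 0.2862 0.021 ]
side 286 192 [0.4337 0.0206 0.0128]
roller top view [[0.4316 0.2724 0.038 ]
 [0.373  0.27   0.038 ]
 [0.4048 0.2866 0.024 ]
 [0.4056 0.2592 0.024 ]]
wheel [[0.3688 0.1105 0.008 ]] dial [[0.3716 0.4607 0.008 ]]
```

```bash
cat > go.py <<'E'
from h import *
import sys
np.set_printoptions(precision=3,suppress=True)
def tgt(x,y,z,yaw): # tool down, tool x at world yaw (deg)
    a=np.radians(yaw); X=np.array([np.cos(a),np.sin(a),0]); Z=np.array([0,0,-1.]); return np.array([x,y,z]),np.c_[X,np.cross(Z,X),Z]
def main():
    s=env.sense(); M=R_(s['tcp_rot']); p=s['ee_pos']
    print('t',s['time'],'pos',p*1000,'yaw',np.degrees(np.arctan2(M[1,0],M[0,0])),'tilt',np.degrees(np.arccos(-M[2,2])),'F',s['force'],'T',s['wrist_torque'],'gap',s['finger_gap'],'j6',s['joints'][5])
    if len(sys.argv)>4:
        x,y,z,yaw=map(float,sys.argv[1:5]); P,Q=tgt(x/1e3,y/1e3,z/1e3,yaw)
        rv=R.from_matrix(M.T@Q).as_rotvec(); print('shift mm',M.T@(P-p)*1000,'rot',rv)
main()
E
python3 go.py 423.3 -34.5 150 93.3; python3 go.py 423.3 -34.5 150 -86.7
```

```text
t 0.1 pos [ 168.629 -549.147  227.693] yaw -72.93787410422468 tilt 0.0988069139693404 F [-0.465  0.607 -0.456] T [-0.019 -0.005  0.081] gap 0.9970623118144609 j6 -0.21011567411701107
shift mm [-417.142 -394.436   78.536] rot [-0.003 -0.    -2.901]
t 0.1 pos [ 168.629 -549.147  227.693] yaw -72.93787410422468 tilt 0.0988069139693404 F [-0.465  0.607 -0.456] T [-0.019 -0.005  0.081] gap 0.9970623118144609 j6 -0.21011567411701107
shift mm [-417.142 -394.436   78.536] rot [-0.     0.002  0.24 ]
```

```bash
python3 -m jog '[[[-36,-34,0,0,0,0.05,60],[-36,-36,0,0,0,0.05,60],[-36,-36,0,0,0,0.05,60],[-36,-36,0,0,0,0.05,60],[-36,-36,0,0,0,0.04,60]]]'; python3 go.py 423.3 -34.5 150 -86.7
```

```text
time: 0.72
ee_pos: [0.3095, -0.3339, 0.2255]
tcp_rot: [-0.002, 0.722, -0.692, -0.002]
force: [0.4, 0.1, 0.8]
finger_gap: 0.597
t 0.725 pos [ 309.516 -333.918  225.5  ] yaw -87.52097898783374 tilt 0.3209777667338443 F [0.375 0.102 0.816] T [ 0.015  0.    -0.017] gap 0.5967093712428074 j6 0.43612440053528695
shift mm [-293.791 -126.674   77.061] rot [ 0.001  0.006 -0.014]
```

```bash
python3 -m jog '[[[-48,-21,10,0,0,0,60],[-48,-21,10,0,0,0,60],[-48,-21,10,0,0,0,60],[-48,-21,10,0,0,0,60],[-48,-21,10,0,0,0,60]]]'; python3 go.py 423.3 -34.5 130 -86.7
```

```text
time: 1.35
ee_pos: [0.4063, -0.0812, 0.175]
tcp_rot: [-0.002, 0.722, -0.692, -0.001]
force: [1.6, -0.5, 0.2]
finger_gap: 0.6
t 1.35 pos [406.312 -81.242 175.045] yaw -87.61952653892328 tilt 0.2751575346739611 F [ 1.586 -0.524  0.181] T [-0.033 -0.039 -0.018] gap 0.6002936347371677 j6 1.0334883554597154
shift mm [-45.784 -18.869  45.28 ] rot [-0.001  0.005 -0.016]
```

```bash
python3 -m jog '[[[-23,-9,20,0,0,-0.016,60],[-22,-9,20,0,0.005,0,60],[0,0,0,0,0,0,60]]]'; python3 go.py 423.3 -34.5 85 -86.7; python3 - <<'E'
from h import *
for n in ("side","top"):
    p,d=env.grab_frame(n); cv2.imwrite(f'pics/{n}1.png',cv2.resize(p[140:220,270:380] if n=='top' else p[120:220,230:350],None,fx=6,fy=6,interpolation=cv2.INTER_CUBIC))
E
```

```text
time: 1.72
ee_pos: [0.4214, -0.0301, 0.1328]
tcp_rot: [0.0, 0.73, -0.684, -0.001]
force: [0.0, -0.2, 0.8]
finger_gap: 0.602
t 1.725 pos [421.444 -30.087 132.801] yaw -86.29323951276787 tilt 0.09836942990699477 F [ 0.048 -0.157  0.754] T [0.028 0.037 0.041] gap 0.6018095328145723 j6 1.1468176695761458
shift mm [ 4.568 -1.636 47.795] rot [0.001 0.001 0.007]
```

View pics/side1.png

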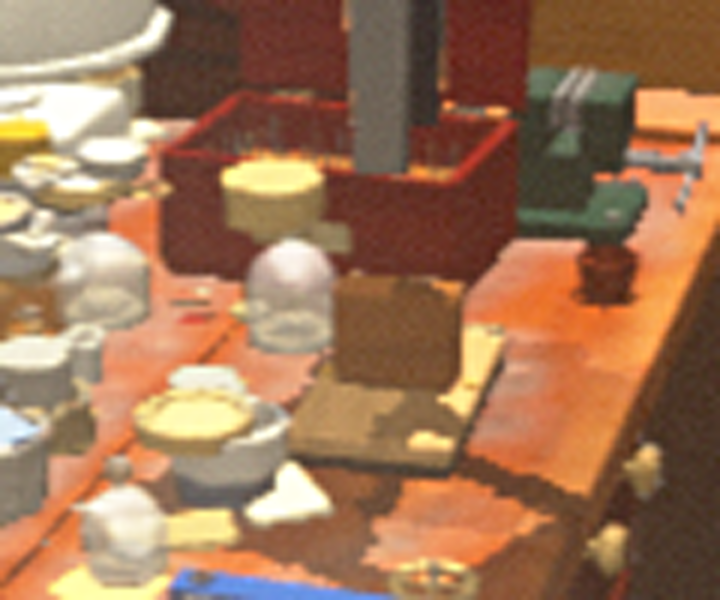

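The fingers (zoomed ~(380,100)) hang over the grip (400,330). The red-brown cup, at zoomed (605,275), lies well past the board, so I'm descending.

```bash
python3 -m jog '[[[2,-1,20,0,0,0.007,60],[2,0,20,0,0,0,60],[0,0,20,0,0,0,60],[0,0,15,0,0,0,60],[0,0,0,0,0,0,60]]]'; python3 go.py 423.3 -34.5 37 -86.7
```

```text
time: 2.45
ee_pos: [0.428, -0.0431, 0.0631]
tcp_rot: [-0.002, 0.724, -0.69, 0.006]
force: [-0.2, -0.9, 0.6]
finger_gap: 0.599
t 2.45 pos [428.019 -43.051  63.074] yaw -87.23946378072127 tilt 0.7603173570274635 F [-0.195 -0.87   0.569] T [0.016 0.015 0.032] gap 0.5985874219934365 j6 1.141638291038939
shift mm [-8.942  4.6   25.964] rot [-0.011 -0.007 -0.009]
```

```bash
python3 -m jog '[[[-9,5,0,-0.011,-0.007,0.009,60],[0,0,0,0,0,0,60]]]'; python3 go.py 423.3 -34.5 37 -86.7
```

```text
time: 2.7
ee_pos: [0.4233, -0.0345, 0.0645]
tcp_rot: [-0.001, 0.72, -0.694, 0.001]
force: [0.2, -0.0, -0.9]
finger_gap: 0.596
t 2.7 pos [423.291 -34.462  64.454] yaw -87.82750241033425 tilt 0.11336548447794413 F [ 0.186 -0.035 -0.864] T [0.038 0.009 0.027] gap 0.5955662584072254 j6 1.164396034718352
shift mm [ 0.038  0.047 27.454] rot [-0.002 -0.    -0.02 ]
```

```bash
python3 -m jog '[[[0,0,9,0,0,-0.02,60],[0,0,9,0,0,0,60],[0,0,8,0,0,0,60],[0,0,0,0,0,0,60]]]'; python3 go.py 423.3 -34.5 37 -86.7
```

```text
time: 3.2
ee_pos: [0.4236, -0.0344, 0.0371]
tcp_rot: [-0.001, 0.728, -0.686, 0.001]
force: [1.0, -0.3, 0.1]
finger_gap: 0.6
t 3.2 pos [423.646 -34.369  37.053] yaw -86.5536299847876 tilt 0.16474399380745353 F [ 1.007 -0.316  0.148] T [ 0.012  0.017 -0.032] gap 0.5998782725352815 j6 1.142806516465982
shift mm [0.11  0.354 0.052] rot [-0.003 -0.001  0.003]
```

Now I close on the grip.

```bash
python3 -m jog '[[[0,0,0,0,0,0,0],[0,0,0,0,0,0,0],[0,0,0,0,0,0,0],[0,0,0,0,0,0,0],[0,0,0,0,0,0,0]]]'; python3 go.py 423.3 -34.5 37 -86.7
```

```text
time: 3.82
ee_pos: [0.4241, -0.0346, 0.0374]
tcp_rot: [-0.001, 0.728, -0.686, 0.002]
force: [0.4, -0.6, -1.2]
finger_gap: 0.239
t 3.825 pos [424.108 -34.588  37.434] yaw -86.55974466635597 tilt 0.2212142669760264 F [ 0.428 -0.633 -1.162] T [ 0.055 -0.009 -0.024] gap 0.23855201312901625 j6 1.1428461927167346
shift mm [-0.136  0.803  0.43 ] rot [-0.004 -0.001  0.002]
```

```bash
python3 -m jog '[[[0,0,-10,0,0,0,0],[0,0,-25,0,0,0,0],[0,0,-30,0,0,0,0],[0,0,-30,0,0,0,0],[0,0,0,0,0,0,0]]]'; python3 go.py 402 309 130 -87.7; python3 - <<'E'
from h import *
for n in ("side","top"):
    p,d=env.grab_frame(n); cv2.imwrite(f'pics/{n}2.png',cv2.resize(p[140:220,270:380] if n=='top' else p[120:220,230:350],None,fx=6,fy=6,interpolation=cv2.INTER_CUBIC))
E
```

```text
time: 4.45
ee_pos: [0.4222, -0.0339, 0.1356]
tcp_rot: [-0.0, 0.728, -0.686, 0.0]
force: [-0.2, -0.2, -3.2]
finger_gap: 0.239
t 4.45 pos [422.191 -33.855 135.637] yaw -86.5522655196526 tilt 0.060759725848813256 F [-0.204 -0.232 -3.172] T [-0.028  0.013  0.039] gap 0.23914621803998745 j6 1.1428324148376046
shift mm [-343.448   -0.458    5.725] rot [-0.001  0.     0.02 ]
```

View pics/side2.png

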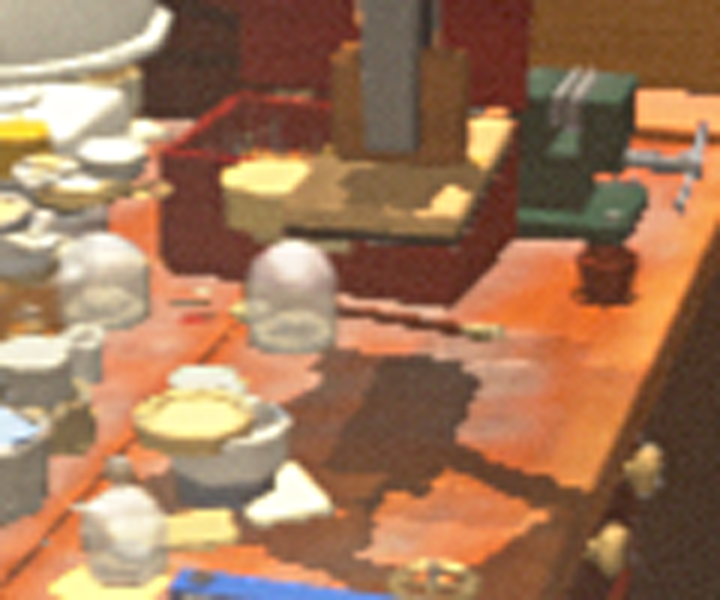

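View pics/top2.png

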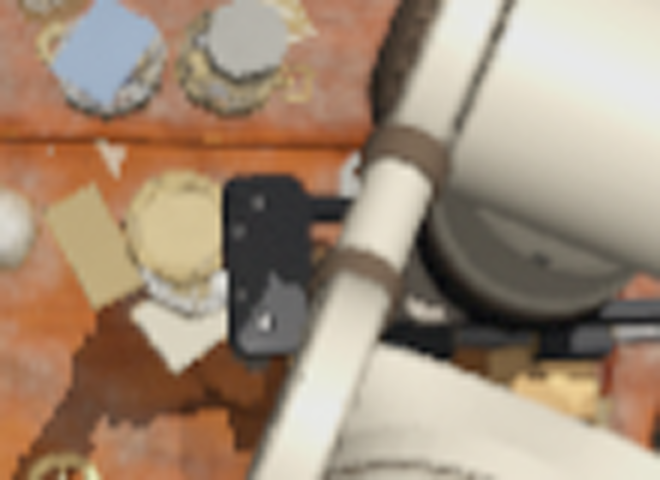

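The board is held level in the jaws: grip at zoomed (400,100), black underside edge at (370,235). Next I carry it over the stand.

```bash
python3 -m jog '[[[-20,0,0,0,0,0.02,0],[-38,0,0,0,0,0,0],[-38,0,0,0,0,0,0],[-38,0,0,0,0,0,0],[-38,0,0,0,0,0,0]]]'; python3 go.py 402 309 130 -87.7
```

```text
time: 5.18
ee_pos: [0.4069, 0.1422, 0.1244]
tcp_rot: [0.006, 0.719, -0.695, -0.009]
force: [0.8, 0.1, -2.1]
finger_gap: 0.236
t 5.175 pos [406.939 142.193 124.406] yaw -88.11110433171552 tilt 1.1775989456676497 F [ 0.815  0.15  -2.116] T [ 0.044 -0.083 -0.007] gap 0.23647723535361223 j6 1.5862072241063938
shift mm [-166.904   -0.466   -4.82 ] rot [ 0.02   0.005 -0.007]
```

```bash
python3 -m jog '[[[-38,0,0,0,0,0,0],[-38,0,0,0,0,0,0],[-30,0,0,0,0,0,0],[-20,0,0,0,0,0,0]]]'; python3 go.py 402 309 130 -87.7
```

```text
time: 5.68
ee_pos: [0.3962, 0.272, 0.1165]
tcp_rot: [0.012, 0.719, -0.695, -0.012]
force: [0.3, 0.0, -2.1]
finger_gap: 0.238
t 5.675 pos [396.181 271.965 116.474] yaw -88.00595654909472 tilt 1.965420345559281 F [ 0.257  0.023 -2.068] T [ 0.027 -0.058 -0.068] gap 0.23776409608147878 j6 1.8725637473887113
shift mm [-36.829  -6.638 -13.71 ] rot [ 0.034  0.002 -0.005]
```

```bash
python3 -m jog '[[[-15,-3,-5,0.02,0.001,-0.003,0],[-12,-3,-5,0.014,0,-0.002,0],[-9,0,-3,0,0,0,0],[0,0,0,0,0,0,0]]]'; python3 go.py 402 309 110 -87.7
```

```text
time: 6.18
ee_pos: [0.3993, 0.3094, 0.1267]
tcp_rot: [0.002, 0.722, -0.692, -0.0]
force: [-1.1, -0.8, -2.8]
finger_gap: 0.238
t 6.175 pos [399.297 309.374 126.742] yaw -87.6341654157644 tilt 0.23969805047013903 F [-1.114 -0.821 -2.781] T [ 0.025 -0.014  0.003] gap 0.23805771943885312 j6 1.9496896825324168
shift mm [ 0.45  -2.746 16.733] rot [ 0.004 -0.002  0.001]
```

```bash
python3 -m jog '[[[0,-3,10,0.004,-0.002,0.001,0],[0,0,12,0,0,0,0],[0,0,12,0,0,0,0],[0,0,0,0,0,0,0]]]'; python3 go.py 402 309 77 -87.7;python3 - <<'E'
from h import *
p,d=env.grab_frame('side'); cv2.imwrite('pics/side3.png',cv2.resize(p[190:290,200:330],None,fx=6,fy=6,interpolation=cv2.INTER_CUBIC))
F=[]
for i in range(6): env.grab_frame('side'); F.append(env.sense()['force'])
print(np.mean(F,0),np.std(F,0))
E
```

```text
time: 6.68
ee_pos: [0.4019, 0.3077, 0.0891]
tcp_rot: [0.001, 0.721, -0.693, -0.0]
force: [0.9, 0.5, -2.3]
finger_gap: 0.24
t 6.675 pos [401.862 307.74   89.138] yaw -87.8007474828314 tilt 0.12843339599605255 F [ 0.856  0.475 -2.309] T [0.009 0.062 0.   ] gap 0.24002935675256198 j6 1.9475536527435524
shift mm [-1.271 -0.207 12.136] rot [ 0.002 -0.001 -0.002]
[-0.26611638 -0.15123819 -2.62246426] [0.46307873 0.35652726 0.62617082]
```

View pics/side3.png

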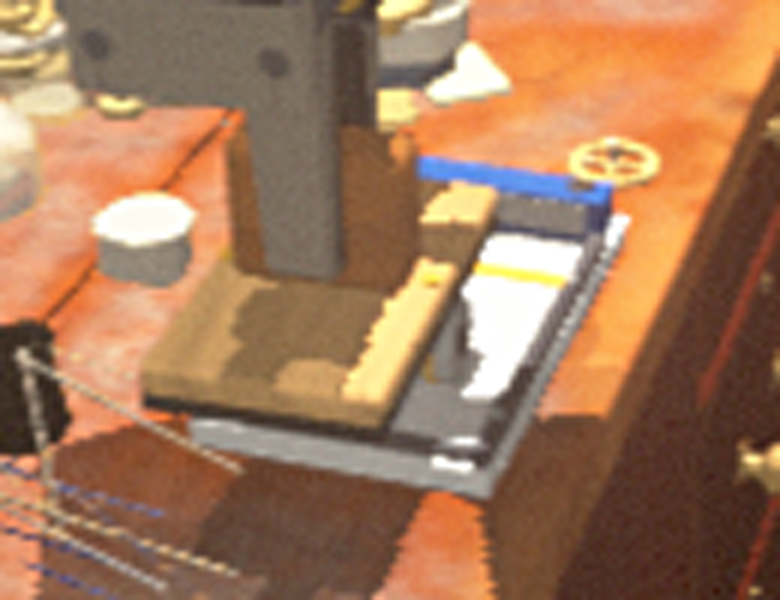

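The board covers the roller: its end shows at zoomed (450,345) under the board's front half, with the sill and stop clear ahead. I'm lowering in small steps.

```bash
python3 -m jog '[[[-1,0,5,0.002,0,0,0],[0,0,4,0,0,0,0],[0,0,1.5,0,0,0,0],[0,0,0,0,0,0,0]]]'; python3 go.py 402 309 76 -87.7
```

```text
time: 7.52
ee_pos: [0.4035, 0.3099, 0.0804]
tcp_rot: [-0.002, 0.721, -0.693, 0.002]
force: [-0.3, 0.1, -3.0]
finger_gap: 0.238
t 7.525 pos [403.488 309.93   80.437] yaw -87.76636851575235 tilt 0.29352051954369424 F [-0.334  0.054 -3.007] T [ 0.032 -0.005  0.014] gap 0.23813687655690163 j6 1.9505733961959957
shift mm [0.873 1.546 4.428] rot [-0.005  0.001 -0.001]
```

```bash
python3 -m jog '[[[0,1,1.5,-0.004,0,0,0],[0,0,1.5,0,0,0,0],[0,0,0.5,0,0,0,0],[0,0,0,0,0,0,0]]]'; python3 go.py 402 309 76 -87.7
```

```text
time: 8.02
ee_pos: [0.4026, 0.3099, 0.0768]
tcp_rot: [-0.001, 0.721, -0.693, 0.0]
force: [0.3, -0.9, -3.0]
finger_gap: 0.235
t 8.025 pos [402.581 309.897  76.816] yaw -87.76696659102049 tilt 0.06733873598588339 F [ 0.263 -0.91  -2.958] T [ 0.004 -0.007 -0.014] gap 0.23518538557707522 j6 1.949450264964963
shift mm [0.874 0.617 0.815] rot [-0.001  0.001 -0.001]
```

```bash
python3 -m jog '[[[0,0,0.8,0,0,0,0],[0,0,0.5,0,0,0,0]]]'; python3 go.py 402 309 76 -87.7;  python3 -m jog '[[[0,0,0.5,0,0,0,0],[0,0,0,0,0,0,0]]]'; python3 go.py 402 309 76 -87.7
```

```text
time: 8.28
ee_pos: [0.4027, 0.31, 0.0756]
tcp_rot: [-0.001, 0.721, -0.693, 0.0]
force: [-0.5, -0.1, -2.1]
finger_gap: 0.237
t 8.275 pos [402.678 309.952  75.586] yaw -87.76586631745737 tilt 0.08449157901165319 F [-0.541 -0.138 -2.115] T [ 0.036  0.045 -0.018] gap 0.23650392289285815 j6 1.9494238675330575
shift mm [ 0.925  0.714 -0.416] rot [-0.001  0.001 -0.001]
time: 8.52
ee_pos: [0.4028, 0.31, 0.0754]
tcp_rot: [-0.001, 0.721, -0.693, 0.0]
force: [0.1, -0.6, -1.3]
finger_gap: 0.239
t 8.525 pos [402.817 310.04   75.437] yaw -87.76737927437794 tilt 0.09749862791891203 F [ 0.06  -0.591 -1.279] T [-0.038  0.07  -0.015] gap 0.23897538652669376 j6 1.9495159867670775
shift mm [ 1.007  0.856 -0.565] rot [-0.002  0.001 -0.001]
```

```bash
python3 -m jog '[[[0,0,1,0,0,0,0],[0,0,1,0,0,0,0]]]'; python3 go.py;  python3 -m jog '[[[0,0,1,0,0,0,0],[0,0,1,0,0,0,0]]]'; python3 go.py
```

```text
time: 8.78
ee_pos: [0.4031, 0.3104, 0.0753]
tcp_rot: [-0.001, 0.721, -0.693, 0.0]
force: [-3.0, -1.5, 8.5]
finger_gap: 0.238
t 8.775 pos [403.08  310.419  75.253] yaw -87.76644072267199 tilt 0.09544627331872635 F [-2.974 -1.509  8.476] T [-0.493  0.895 -0.125] gap 0.23757434287486906 j6 1.9498573500556318
time: 9.02
ee_pos: [0.403, 0.3109, 0.0753]
tcp_rot: [-0.001, 0.721, -0.693, -0.0]
force: [-3.8, -1.1, 7.7]
finger_gap: 0.236
t 9.025 pos [403.034 310.874  75.27 ] yaw -87.76547126802119 tilt 0.06963877905088367 F [-3.833 -1.071  7.722] T [-0.414  0.75  -0.128] gap 0.23552018544016096 j6 1.9502748357927895
```

```bash
python3 -m jog '[[[0,0,0.5,0,0,0,0],[1,0,0.5,0,0,0,0],[2,0,0.5,0,0,0,0]]]'; python3 go.py 402.6 164 75.2 -90.0
```

```text
time: 9.4
ee_pos: [0.4031, 0.3085, 0.0753]
tcp_rot: [-0.001, 0.721, -0.693, -0.0]
force: [-3.8, 0.3, 5.6]
finger_gap: 0.238
t 9.4 pos [403.117 308.483  75.314] yaw -87.75958922499532 tilt 0.10519727951989184 F [-3.844  0.303  5.607] T [-0.212  0.727 -0.181] gap 0.23829824410215264 j6 1.9447110549749753
shift mm [144.352   6.165  -0.143] rot [-0.     0.002  0.039]
```

```bash
python3 -m jog '[[[3,0.3,0.35,0,0,0.002,0],[3,0.3,0.35,0,0,0.002,0],[3,0.2,0.35,0,0,0.002,0],[3,0.2,0.35,0,0,0.002,0]]]'; python3 go.py 402.6 164 75.2 -90.0
```

```text
time: 9.9
ee_pos: [0.4038, 0.2965, 0.0753]
tcp_rot: [-0.002, 0.718, -0.696, 0.0]
force: [-3.2, 0.0, 6.0]
finger_gap: 0.239
t 9.9 pos [403.776 296.455  75.34 ] yaw -88.21444896874979 tilt 0.24857471773375278 F [-3.183  0.005  5.968] T [-0.221  0.608 -0.041] gap 0.23942913311200004 j6 1.9293573409648976
shift mm [132.354   5.302  -0.261] rot [-0.003  0.003  0.031]
```

```bash
python3 -m jog '[[[3.5,0.4,0.25,-0.001,0.001,0.002,0],[3.5,0.4,0.25,-0.001,0.001,0.002,0],[3.5,0.4,0.25,-0.001,0.001,0.002,0],[3.5,0.3,0.25,0,0,0.002,0],[3.5,0.3,0.25,0,0,0.002,0]]]'; python3 go.py 402.6 164 75.2 -90.0; python3 - <<'E'
from h import *
p,d=env.grab_frame('side'); cv2.imwrite('pics/side4.png',cv2.resize(p[190:290,200:330],None,fx=6,fy=6,interpolation=cv2.INTER_CUBIC))
E
```

```text
time: 10.52
ee_pos: [0.4047, 0.2782, 0.0753]
tcp_rot: [-0.002, 0.714, -0.7, 0.001]
force: [-0.1, 0.1, 5.4]
finger_gap: 0.241
t 10.525 pos [404.718 278.172  75.284] yaw -88.81339341241744 tilt 0.3076046406185706 F [-0.111  0.136  5.368] T [-0.086  0.145  0.086] gap 0.24052822237977353 j6 1.9066015589267074
shift mm [114.104   4.482  -0.051] rot [-0.005  0.001  0.021]
```

View pics/side4.png

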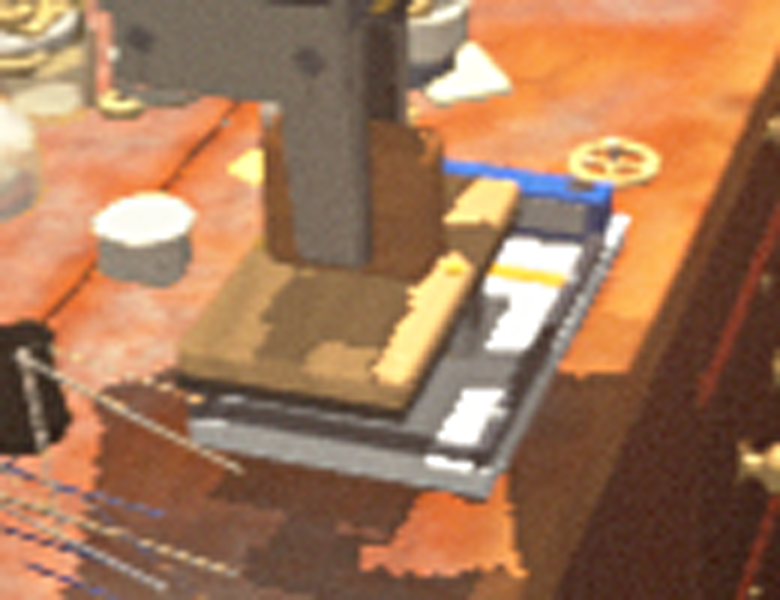

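```bash
python3 -m jog '[[[4,0.2,0.25,-0.002,0,0.002,0],[4,0.2,0.25,-0.002,0,0.002,0],[4,0.2,0.25,-0.001,0,0.002,0],[4,0.2,0.25,0,0,0.002,0],[4,0.2,0.25,0,0,0.002,0]]]'; python3 go.py 402.6 164 75.2 -90.0
```

```text
time: 11.2
ee_pos: [0.4059, 0.2568, 0.0753]
tcp_rot: [-0.002, 0.711, -0.704, 0.001]
force: [-0.3, 0.1, 5.0]
finger_gap: 0.236
t 11.2 pos [405.905 256.84   75.295] yaw -89.4199639224365 tilt 0.25467709694851254 F [-0.329  0.14   4.961] T [-0.003  0.179  0.086] gap 0.2357280912335771 j6 1.8717727628775713
shift mm [92.802  4.244 -0.099] rot [-0.004  0.002  0.01 ]
```

```bash
python3 -m jog '[[[4,0.2,0.25,-0.001,0,0.002,0],[4,0.2,0.25,-0.001,0,0.002,0],[4,0.2,0.25,-0.001,0,0.002,0],[4,0.2,0.25,0,0,0.002,0],[4,0.2,0.25,0,0,0.002,0]]]'; python3 go.py 402.6 164 75.2 -90.0
```

```text
time: 11.82
ee_pos: [0.4069, 0.2358, 0.0753]
tcp_rot: [0.003, -0.707, 0.707, -0.001]
force: [-1.6, 0.6, 6.2]
finger_gap: 0.237
t 11.825 pos [406.868 235.796  75.275] yaw -90.04728391692346 tilt 0.34805030827170985 F [-1.629  0.615  6.235] T [0.082 0.214 0.014] gap 0.23713339378543058 j6 1.8364161941506196
shift mm [71.799  4.207 -0.199] rot [-0.005  0.004 -0.001]
```

```bash
python3 -m jog '[[[4,0.3,0.1,-0.002,0.002,0,0],[4,0.3,0.15,-0.002,0.002,0,0],[4,0.3,0.15,-0.001,0,0,0],[4,0.2,0.15,-0.001,0,0,0],[4,0.2,0.15,-0.001,0,0,0]]]'; python3 go.py 402.6 164 75.2 -90.0; python3 - <<'E'
from h import *
p,d=env.grab_frame('side'); cv2.imwrite('pics/side5.png',cv2.resize(p[190:290,200:330],None,fx=6,fy=6,interpolation=cv2.INTER_CUBIC))
p,d=env.grab_frame('top'); cv2.imwrite('pics/top5.png',cv2.resize(p[170:250,180:310],None,fx=6,fy=6,interpolation=cv2.INTER_CUBIC))
E
```

```text
time: 12.45
ee_pos: [0.4078, 0.2146, 0.0753]
tcp_rot: [0.001, -0.707, 0.708, -0.001]
force: [2.1, 1.0, 4.2]
finger_gap: 0.24
t 12.45 pos [407.783 214.601  75.305] yaw -90.08337234473095 tilt 0.17364231770441949 F [2.083 1.005 4.197] T [ 0.114 -0.449 -0.036] gap 0.239969679527026 j6 1.7936133109003054
shift mm [50.608  5.109  0.062] rot [-0.003  0.001 -0.001]
```

View pics/side5.png

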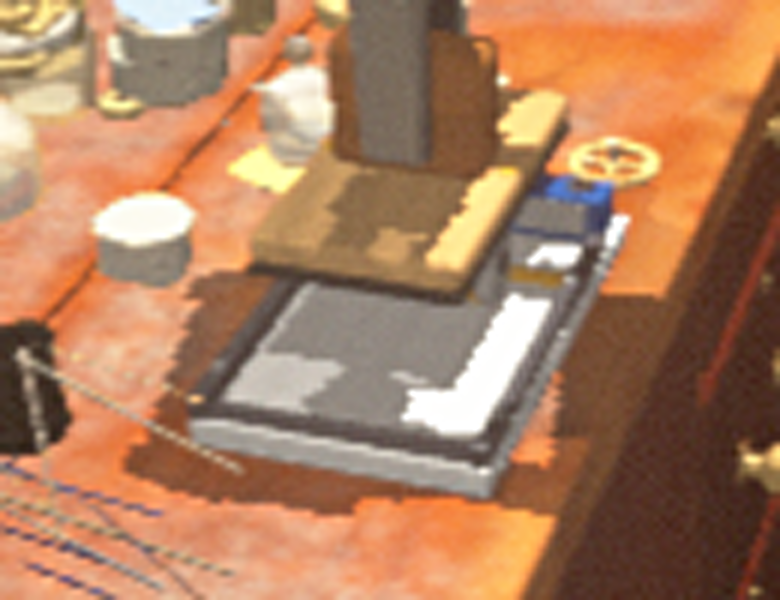

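View pics/top5.png

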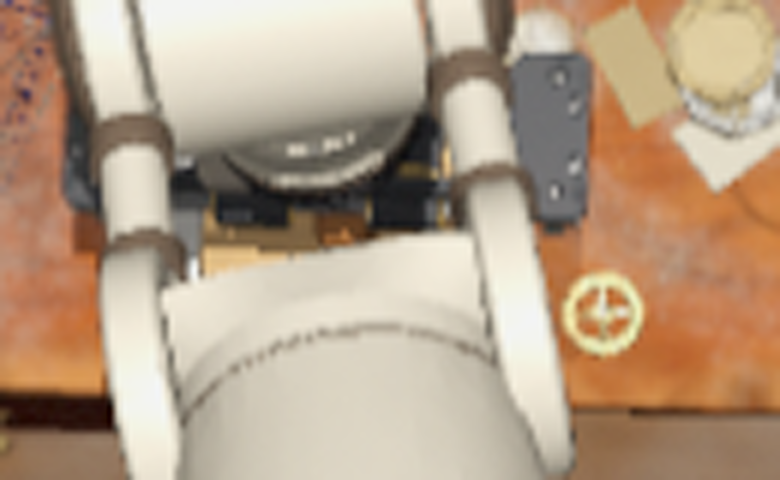

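```bash
python3 -m jog '[[[4,0.1,0.2,-0.001,0.001,0,0],[3,0.1,0.2,-0.001,0,0,0],[3,0.1,0.2,-0.001,0,0,0]]]'; python3 go.py 406 164 75.2 -90.0
```

```text
time: 12.92
ee_pos: [0.4082, 0.2043, 0.0753]
tcp_rot: [0.001, -0.706, 0.708, -0.001]
force: [2.1, -0.6, 3.9]
finger_gap: 0.239
t 12.925 pos [408.237 204.251  75.261] yaw -90.10340555899127 tilt 0.08789436754135353 F [ 2.122 -0.577  3.91 ] T [ 0.276 -0.462  0.002] gap 0.23942980766824976 j6 1.7711562490792574
shift mm [40.255  2.165  0.059] rot [-0.002 -0.    -0.002]
```

```bash
python3 -m jog '[[[2,0.1,0.15,-0.001,0,0,0],[2,0.1,0.15,-0.001,0,0,0]]]'; python3 go.py 406 164 75.2 -90.0
```

```text
time: 13.18
ee_pos: [0.4085, 0.2, 0.0753]
tcp_rot: [0.0, -0.706, 0.708, -0.0]
force: [2.2, 0.9, 4.6]
finger_gap: 0.241
t 13.175 pos [408.499 200.031  75.283] yaw -90.11894310417752 tilt 0.033187290838782864 F [2.184 0.948 4.617] T [ 0.257 -0.545 -0.02 ] gap 0.2411584230734945 j6 1.7611371750906215
shift mm [36.036  2.425  0.069] rot [-0.     0.    -0.002]
```

```bash
python3 -m jog '[[[2,0,0,0,0,0,0],[2,0,0,0,0,0,0]]]'; python3 go.py 406 164 75.2 -90.0
```

```text
time: 13.42
ee_pos: [0.4087, 0.1961, 0.0754]
tcp_rot: [0.001, -0.706, 0.708, 0.0]
force: [3.4, 3.0, 5.1]
finger_gap: 0.235
t 13.425 pos [408.701 196.145  75.35 ] yaw -90.13830154783227 tilt 0.09288218095407964 F [3.433 3.02  5.089] T [ 0.651 -0.47  -0.066] gap 0.23468927854922184 j6 1.7515898767053173
shift mm [32.152  2.624  0.106] rot [-0.001  0.001 -0.002]
```

```bash
python3 -m jog '[[[2,0,-0.15,0,0,0,0],[2,0,-0.15,0,0,0,0]]]'; python3 go.py 406 164 75.2 -90.0
```

```text
time: 13.68
ee_pos: [0.4089, 0.1925, 0.076]
tcp_rot: [0.001, -0.706, 0.708, 0.001]
force: [2.5, 1.7, 5.9]
finger_gap: 0.238
t 13.675 pos [408.9   192.497  75.968] yaw -90.18500465466028 tilt 0.1802235090253749 F [2.519 1.74  5.946] T [ 0.666 -0.355 -0.088] gap 0.2382152012316425 j6 1.742210691130444
shift mm [28.509  2.809  0.684] rot [-0.001  0.003 -0.003]
```

```bash
python3 -m jog '[[[2,0,-0.1,0,0.001,-0.001,0],[2,0,-0.1,0,0.001,-0.001,0]]]'; python3 go.py 406 164 75.2 -90.0
```

```text
time: 13.92
ee_pos: [0.409, 0.1887, 0.0765]
tcp_rot: [0.001, -0.706, 0.708, 0.0]
force: [3.6, 0.3, 5.4]
finger_gap: 0.237
t 13.925 pos [409.036 188.687  76.527] yaw -90.10415668416377 tilt 0.13820650658719927 F [3.643 0.342 5.432] T [ 0.555 -0.404 -0.12 ] gap 0.23749312540199322 j6 1.7333370442661094
shift mm [24.695  2.993  1.276] rot [-0.002  0.002 -0.002]
```

```bash
python3 -m jog '[[[2,0,0,0,0.001,-0.001,0],[2,0,0.1,0,0.001,0,0]]]'; python3 go.py 406 164 75.2 -90.0
```

```text
time: 14.18
ee_pos: [0.4092, 0.1847, 0.0769]
tcp_rot: [0.001, -0.707, 0.708, -0.0]
force: [1.5, 1.1, 6.7]
finger_gap: 0.236
t 14.175 pos [409.198 184.747  76.925] yaw -90.0816682901336 tilt 0.1008083587796837 F [1.525 1.122 6.689] T [ 0.555 -0.328 -0.101] gap 0.23590739404516384 j6 1.725511185786797
shift mm [20.753  3.171  1.707] rot [-0.002  0.001 -0.001]
```

```bash
python3 -m jog '[[[2,0,0.1,0,0,-0.001,0],[2,0,0.2,0,0,0,0]]]'; python3 go.py 406 164 75.2 -90.0
```

```text
time: 14.42
ee_pos: [0.4092, 0.1806, 0.0771]
tcp_rot: [0.001, -0.707, 0.707, -0.0]
force: [2.0, 0.9, 7.0]
finger_gap: 0.236
t 14.425 pos [409.172 180.613  77.084] yaw -90.03895508858565 tilt 0.08594017718738865 F [1.963 0.929 7.014] T [ 0.441 -0.219 -0.088] gap 0.2358983277570923 j6 1.7149622065729548
shift mm [16.617  3.163  1.866] rot [-0.001  0.001 -0.001]
```

```bash
python3 -m jog '[[[2,0,0.4,0,0,-0.001,0],[2,0,0.5,0,0,0,0]]]'; python3 go.py 406 164 75.2 -90.0
```

```text
time: 14.68
ee_pos: [0.4093, 0.1764, 0.0771]
tcp_rot: [-0.001, 0.707, -0.707, 0.0]
force: [0.6, 0.3, 10.2]
finger_gap: 0.238
t 14.675 pos [409.343 176.441  77.077] yaw -89.9835915767716 tilt 0.08577991226381922 F [ 0.587  0.287 10.235] T [ 0.422 -0.128 -0.07 ] gap 0.23806762644793114 j6 1.7041336130804596
shift mm [12.441  3.349  1.862] rot [-0.001  0.001  0.   ]
```

```bash
python3 -m jog '[[[2,0,0.1,0,0,0,0],[2,0,0.2,0,0,0,0]]]'; python3 go.py 406 164 75.2 -90.0
```

```text
time: 14.92
ee_pos: [0.4093, 0.1718, 0.077]
tcp_rot: [-0.0, 0.707, -0.707, 0.0]
force: [2.8, 0.6, 2.6]
finger_gap: 0.236
t 14.925 pos [409.309 171.817  76.992] yaw -89.97459486005333 tilt 0.05996801294239359 F [2.818 0.612 2.635] T [ 0.256 -0.702 -0.048] gap 0.23625739351851927 j6 1.694395230050919
shift mm [7.815 3.315 1.788] rot [-0.001  0.     0.   ]
```

```bash
python3 -m jog '[[[2,0,0.45,0,0,0,0],[2,0,0.5,0,0,0,0]]]'; python3 go.py 406 164 75.2 -90.0
```

```text
time: 15.18
ee_pos: [0.4092, 0.167, 0.0765]
tcp_rot: [0.0, 0.707, -0.707, 0.001]
force: [1.3, -0.9, 8.1]
finger_gap: 0.24
t 15.175 pos [409.188 167.05   76.484] yaw -89.94888748682241 tilt 0.07335236268455471 F [ 1.278 -0.941  8.089] T [ 0.136 -0.484 -0.069] gap 0.24019933161573354 j6 1.6844127968102598
shift mm [3.045 3.191 1.287] rot [-0.    -0.001  0.001]
```

```bash
python3 -m jog '[[[2,0,0.6,0,0,0,0],[2,0,0.6,0,0,0,0]]]'; python3 go.py 406 160 75.2 -90.0;python3 - <<'E'
from h import *
p,d=env.grab_frame('side'); cv2.imwrite('pics/side6.png',cv2.resize(p[190:290,200:330],None,fx=6,fy=6,interpolation=cv2.INTER_CUBIC))
E
```

```text
time: 15.42
ee_pos: [0.4092, 0.1619, 0.0758]
tcp_rot: [0.001, 0.708, -0.707, 0.001]
force: [2.1, -1.7, 6.9]
finger_gap: 0.238
t 15.425 pos [409.247 161.938  75.767] yaw -89.92234371825089 tilt 0.18532235683738968 F [ 2.118 -1.718  6.894] T [ 0.002 -0.513 -0.122] gap 0.2376409606257954 j6 1.6745182249348416
shift mm [1.931 3.25  0.573] rot [-0.    -0.003  0.001]
```

View pics/side6.png

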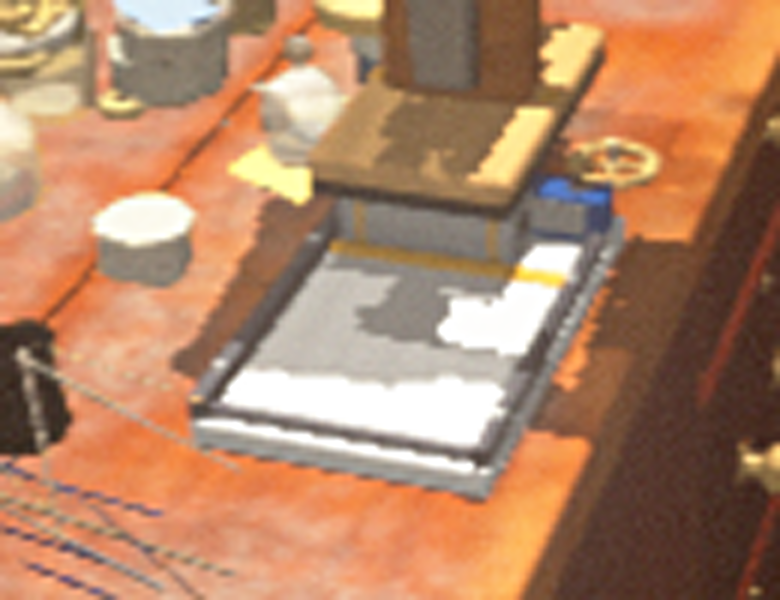

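```bash
python3 -m jog '[[[1.5,0,0.6,0,-0.002,0.001,0],[1,0,0.5,0,-0.001,0,0]]]'; python3 go.py 406 160 75.2 -90.0
```

```text
time: 15.72
ee_pos: [0.4094, 0.1594, 0.0751]
tcp_rot: [0.0, -0.707, 0.707, 0.0]
force: [0.5, 4.3, 8.3]
finger_gap: 0.236
t 15.725 pos [409.394 159.353  75.106] yaw -90.043554664139 tilt 0.04796768033025452 F [0.528 4.304 8.309] T [ 1.246 -0.136 -0.154] gap 0.2355858503220437 j6 1.6652568114296598
shift mm [-0.644  3.394 -0.094] rot [-0.     0.001 -0.001]
```

```bash
python3 -m jog '[[[1,0,0.4,0,0,0,0],[1,0,0.4,0,0,0,0]]]'; python3 go.py 406 160 75.2 -90.0
```

```text
time: 15.98
ee_pos: [0.4093, 0.1588, 0.075]
tcp_rot: [0.002, -0.706, 0.708, 0.002]
force: [1.9, 4.9, 6.8]
finger_gap: 0.239
t 15.975 pos [409.336 158.771  74.974] yaw -90.13243980670485 tilt 0.2781878561439448 F [1.894 4.909 6.778] T [ 1.204 -0.296 -0.046] gap 0.23865322459838417 j6 1.660179388324097
shift mm [-1.222  3.339 -0.22 ] rot [ 0.     0.005 -0.002]
```

```bash
python3 -m jog '[[[0.6,0,0.2,0,0.002,0,0],[0.6,0,0.2,0,0.002,0,0]]]'; python3 go.py 406 160 75.2 -90.0;python3 - <<'E'
from h import *
p,d=env.grab_frame('side'); cv2.imwrite('pics/side7.png',cv2.resize(p[200:265,230:320],None,fx=8,fy=8,interpolation=cv2.INTER_CUBIC))
E
```

```text
time: 16.23
ee_pos: [0.4093, 0.1588, 0.075]
tcp_rot: [0.001, -0.706, 0.708, 0.002]
force: [1.9, 3.0, 6.9]
finger_gap: 0.244
t 16.225 pos [409.257 158.798  75.03 ] yaw -90.21193152478757 tilt 0.23963738336519996 F [1.888 2.959 6.936] T [ 1.015 -0.446 -0.127] gap 0.24416744658563624 j6 1.6625198190400405
shift mm [-1.19   3.261 -0.164] rot [ 0.     0.004 -0.004]
```

View pics/side7.png

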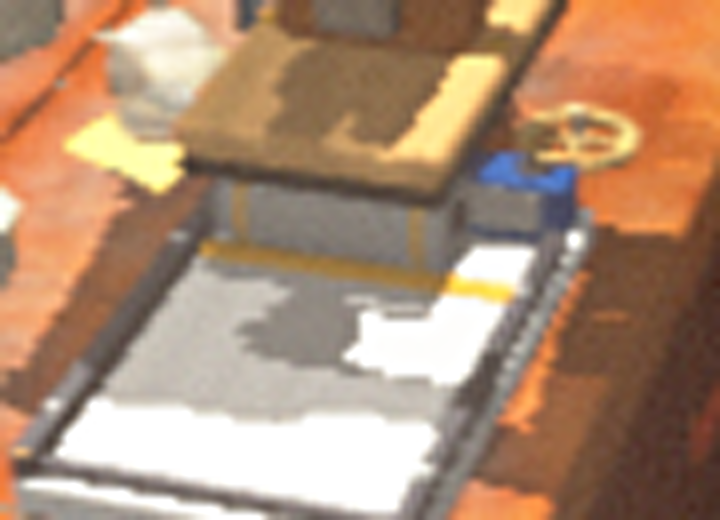

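```bash
python3 - <<'E'
from h import *
M=R.from_euler('z',-1.5711).as_matrix()
for o in (0,4,8,12):
    for y in (-30,30,-18.5+0):
        for (x,z) in ((45,24),(31,24)):
            P=np.array([x,y+o,z])/1e3@M.T+[.3991,.2427,0]; uv=proj('side',P)[0]; print(o,y,x,((uv+.5-[230,200])*8-.5).round(0))
for y in (-42,42):
    P=np.array([35.3,y,12])/1e3@M.T+[.3991,.2427,0]; print('sill',y,((proj('side',P)[0]+.5-[230,200])*8-.5).round(0))
E
```

```text
0 -30 45 [490. 222.]
0 -30 31 [473. 249.]
0 30 45 [263. 189.]
0 30 31 [244. 215.]
0 -18.5 45 [446. 215.]
0 -18.5 31 [429. 243.]
4 -30 45 [474. 219.]
4 -30 31 [458. 247.]
4 30 45 [248. 186.]
4 30 31 [229. 213.]
4 -18.5 45 [430. 213.]
4 -18.5 31 [413. 240.]
8 -30 45 [459. 217.]
8 -30 31 [442. 245.]
8 30 45 [234. 184.]
8 30 31 [214. 211.]
8 -18.5 45 [415. 211.]
8 -18.5 31 [398. 238.]
12 -30 45 [444. 215.]
12 -30 31 [427. 242.]
12 30 45 [219. 182.]
12 30 31 [199. 209.]
12 -18.5 45 [400. 209.]
12 -18.5 31 [382. 236.]
sill -42 [525. 290.]
sill 42 [208. 241.]
```

The roller lies parallel to the sill, against the stop, about 6 mm off centre and clear of both rails. Now I lift straight off.

```bash
python3 -m jog '[[[0,0,-1,0,0,0,0],[0,0,-4,0,0,0,0],[0,0,-12,0,0,0,0],[0,0,-20,0,0,0,0],[0,0,0,0,0,0,0]]]'; python3 go.py 424 -34.5 110 -86.6;python3 - <<'E'
from h import *
p,d=env.grab_frame('side'); cv2.imwrite('pics/side8.png',cv2.resize(p[200:265,230:320],None,fx=8,fy=8,interpolation=cv2.INTER_CUBIC))
E
```

```text
time: 16.9
ee_pos: [0.4025, 0.1574, 0.1091]
tcp_rot: [-0.005, -0.706, 0.708, 0.006]
force: [0.9, -0.3, -2.5]
finger_gap: 0.239
t 16.9 pos [402.482 157.389 109.073] yaw -90.14010968622644 tilt 0.9311757358168599 F [ 0.928 -0.314 -2.491] T [ 0.021  0.005 -0.032] gap 0.23888451714054434 j6 1.6620677150698655
shift mm [191.835 -21.966  -1.443] rot [ 0.016  0.001 -0.062]
```

View pics/side8.png

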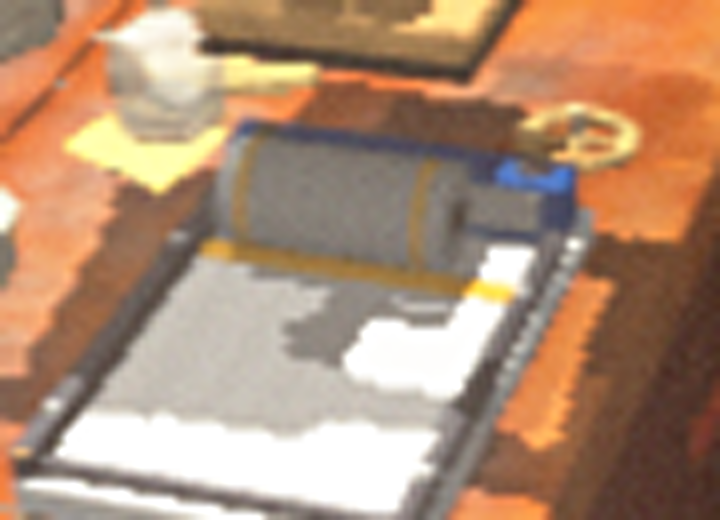

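The roller sits between sill and stop, parallel to both, with its bands at zoomed (243,185) and (424,210). Next the board goes back to its clear spot.

```bash
python3 -m jog '[[[5,-2,-15,0.016,0,0,0],[22,-3,-12,0,0,-0.02,0],[28,-3,-5,0,0,-0.02,0],[30,-3,0,0,0,-0.02,0],[30,-3,0,0,0,0,0]]]'; python3 go.py 424 -34.5 110 -86.6
```

```text
time: 17.58
ee_pos: [0.4179, 0.0396, 0.1414]
tcp_rot: [0.001, 0.729, -0.684, -0.001]
force: [-0.4, -0.1, -3.5]
finger_gap: 0.235
t 17.575 pos [417.94   39.636 141.412] yaw -86.32869068226825 tilt 0.1851728126928311 F [-0.425 -0.098 -3.488] T [0.009 0.016 0.028] gap 0.23525885970361998 j6 1.313309815520957
shift mm [74.351 -1.4   31.458] rot [ 0.003 -0.001  0.005]
```

```bash
python3 -m jog '[[[28,-1,4,0,0,0.005,0],[25,0,4,0,0,0,0],[12,0,4,0,0,0,0],[0,0,0,0,0,0,0]]]'; python3 go.py 424 -34.5 80 -86.6
```

```text
time: 18.08
ee_pos: [0.4227, -0.0295, 0.1305]
tcp_rot: [0.001, 0.726, -0.687, 0.0]
force: [0.2, 0.0, -2.7]
finger_gap: 0.237
t 18.075 pos [422.669 -29.493 130.457] yaw -86.82684327133428 tilt 0.1390362914824219 F [ 0.23   0.037 -2.743] T [0.005 0.036 0.012] gap 0.23683518420004354 j6 1.161492574716114
shift mm [ 4.985 -1.137 50.464] rot [ 0.002 -0.002 -0.004]
```

```bash
python3 -m jog '[[[4,-1,12,0.002,-0.002,-0.004,0],[0,0,15,0,0,0,0],[0,0,15,0,0,0,0],[0,0,0,0,0,0,0]]]'; python3 go.py 424 -34.5 38 -86.6
```

```text
time: 18.58
ee_pos: [0.4228, -0.0311, 0.0846]
tcp_rot: [-0.0, 0.729, -0.685, -0.001]
force: [-0.7, -0.1, -1.5]
finger_gap: 0.238
t 18.575 pos [422.752 -31.061  84.636] yaw -86.41578499849419 tilt 0.16392849284261002 F [-0.746 -0.115 -1.49 ] T [ 0.057  0.008 -0.008] gap 0.23772372480083037 j6 1.1463289310332037
shift mm [ 3.617 -1.11  46.626] rot [0.002 0.002 0.003]
```

```bash
python3 -m jog '[[[3,-1,11,0.002,0.002,0.003,0],[0,0,12,0,0,0,0],[0,0,10,0,0,0,0],[0,0,6,0,0,0,0],[0,0,0,0,0,0,0]]]'; python3 go.py 424 -34.5 38 -86.6
```

```text
time: 19.2
ee_pos: [0.4242, -0.0338, 0.0429]
tcp_rot: [-0.0, 0.728, -0.686, 0.0]
force: [-0.6, -0.7, -3.0]
finger_gap: 0.239
t 19.2 pos [424.205 -33.76   42.944] yaw -86.55107446493584 tilt 0.033800861157798665 F [-0.596 -0.74  -2.977] T [ 0.023 -0.004  0.008] gap 0.23862900362189077 j6 1.1449994001843598
shift mm [0.727 0.252 4.944] rot [-0.001  0.     0.001]
```

```bash
python3 -m jog '[[[0,0,2.5,0,0,0,0],[0,0,2,0,0,0,0],[0,0,0.5,0,0,0,0],[0,0,0,0,0,0,0]]]'; python3 go.py 424 -34.5 37.4 -86.6
```

```text
time: 19.7
ee_pos: [0.4251, -0.0341, 0.0385]
tcp_rot: [-0.001, 0.728, -0.686, 0.001]
force: [0.3, 1.1, -1.5]
finger_gap: 0.239
t 19.7 pos [425.125 -34.096  38.517] yaw -86.55087534329722 tilt 0.15011500414364293 F [ 0.279  1.07  -1.542] T [-0.016 -0.042 -0.041] gap 0.23867599310228876 j6 1.1450373894141612
shift mm [0.335 1.15  1.114] rot [-0.003 -0.001  0.001]
```

```bash
python3 -m jog '[[[0,0,0.7,-0.002,0,0,0],[0,0,0.4,0,0,0,0]]]'; python3 go.py 424 -34.5 37.4 -86.6
```

```text
time: 19.95
ee_pos: [0.4253, -0.0342, 0.0376]
tcp_rot: [0.0, 0.728, -0.686, 0.001]
force: [-0.3, -0.1, -1.9]
finger_gap: 0.235
t 19.95 pos [425.306 -34.169  37.563] yaw -86.551019634099 tilt 0.07045993332337828 F [-0.322 -0.07  -1.902] T [ 0.068 -0.043 -0.05 ] gap 0.23529951241792355 j6 1.1463227595355814
shift mm [0.251 1.323 0.162] rot [-0.001 -0.001  0.001]
```

```bash
python3 -m jog '[[[0,0,0.5,0,0,0,0],[0,0,0.4,0,0,0,0]]]'; python3 go.py 424 -34.5 37.4 -86.6
```

```text
time: 20.2
ee_pos: [0.4254, -0.0342, 0.0375]
tcp_rot: [0.0, 0.728, -0.685, 0.0]
force: [-4.1, 0.6, 6.1]
finger_gap: 0.235
t 20.2 pos [425.393 -34.197  37.465] yaw -86.54268236137177 tilt 0.0431908369933968 F [-4.09   0.623  6.132] T [ 0.298  0.56  -0.005] gap 0.23525050418294882 j6 1.1462883694682766
shift mm [0.219 1.409 0.065] rot [-0.    -0.001  0.001]
```

On the bench. I release the grip and retreat upward.

```bash
python3 -m jog '[[[0,0,0,0,0,0,60],[0,0,0,0,0,0,60],[0,0,0,0,0,0,60],[0,0,0,0,0,0,60]]]'; python3 go.py 424 -34.5 140 -86.6; python3 -m jog '[[[0,0,-10,0,0,0,60],[0,0,-20,0,0,0,60],[0,0,-25,0,0,0,60],[0,0,-30,0,0,0,60],[0,0,-30,0,0,0,60]]]'; python3 go.py 169 -549 227 -73
```

```text
time: 20.7
ee_pos: [0.4265, -0.0346, 0.0378]
tcp_rot: [-0.0, 0.728, -0.685, 0.002]
force: [-0.2, -0.4, -0.8]
finger_gap: 0.598
t 20.7 pos [426.522 -34.604  37.831] yaw -86.54936812537517 tilt 0.19695035286510887 F [-0.155 -0.401 -0.771] T [ 0.022 -0.03   0.008] gap 0.5981230361671448 j6 1.146317770492409
shift mm [  -0.068    2.215 -102.176] rot [-0.003 -0.002  0.001]
time: 21.32
ee_pos: [0.4246, -0.0339, 0.1564]
tcp_rot: [0.0, 0.728, -0.686, -0.0]
force: [0.2, -0.2, -0.2]
finger_gap: 0.604
t 21.325 pos [424.593 -33.856 156.378] yaw -86.55362881897749 tilt 0.03916411440976081 F [ 0.201 -0.164 -0.164] T [0.034 0.011 0.035] gap 0.6038034350704132 j6 1.146287388122275
shift mm [498.868 286.142 -70.304] rot [ 0.001 -0.    -0.237]
```

Back off sideways to clear the top camera's view.

```bash
python3 -m jog '[[[30,15,-15,0,0,0,60],[40,22,-10,0,0,0,60],[40,22,-5,0,0,0,60],[40,22,0,0,0,0,60],[40,22,0,0,0,0,60]]]'; python3 -m jog '[[[40,22,0,0,0,0,60],[30,15,0,0,0,0,60],[20,10,0,0,0,0,60],[0,0,0,0,0,0,60],[0,0,0,0,0,0,60]]]'; python3 - <<'E'
from h import *
T,d=env.grab_frame('top'); S,d=env.grab_frame('side')
cv2.imwrite('pics/t9.png',cv2.resize(T[140:250,120:400],None,fx=2.85,fy=2.85,interpolation=cv2.INTER_CUBIC))
cv2.imwrite('pics/s9.png',cv2.resize(S[150:290,190:360],None,fx=4,fy=4,interpolation=cv2.INTER_CUBIC))
cv2.imwrite('pics/t9z.png',cv2.resize(T[183:233,195:270],None,fx=10,fy=10,interpolation=cv2.INTER_CUBIC))
E
```

```text
time: 21.95
ee_pos: [0.3343, -0.2347, 0.1952]
tcp_rot: [-0.001, 0.731, -0.683, 0.007]
force: [1.8, -0.1, -0.5]
finger_gap: 0.602
time: 22.58
ee_pos: [0.2906, -0.3326, 0.1991]
tcp_rot: [-0.0, 0.729, -0.685, 0.009]
force: [-0.3, 0.4, 0.4]
finger_gap: 0.6
```

View pics/t9.png

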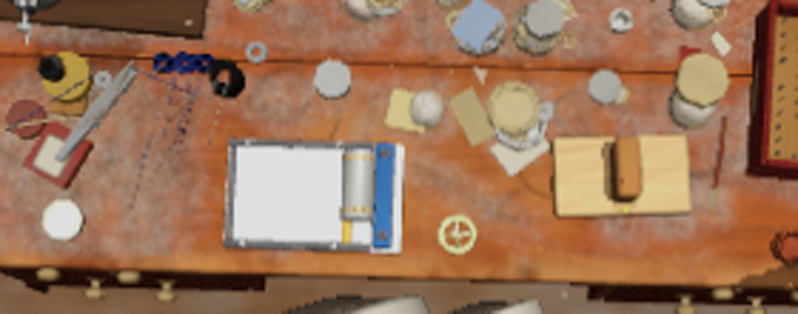

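View pics/s9.png

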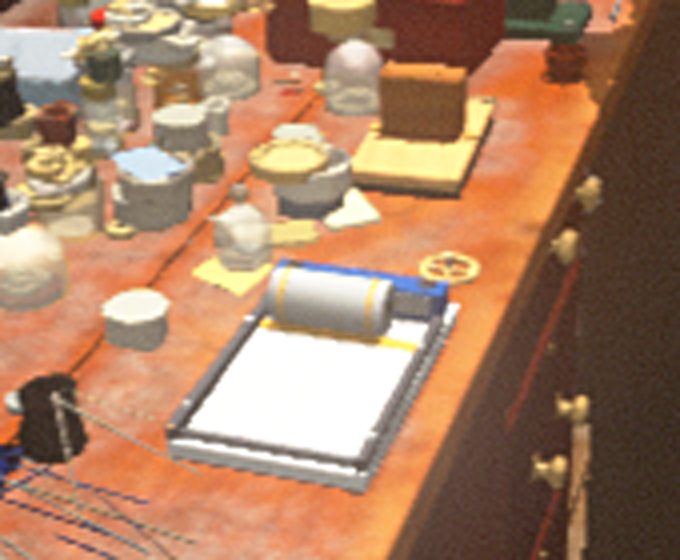

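View pics/t9z.png

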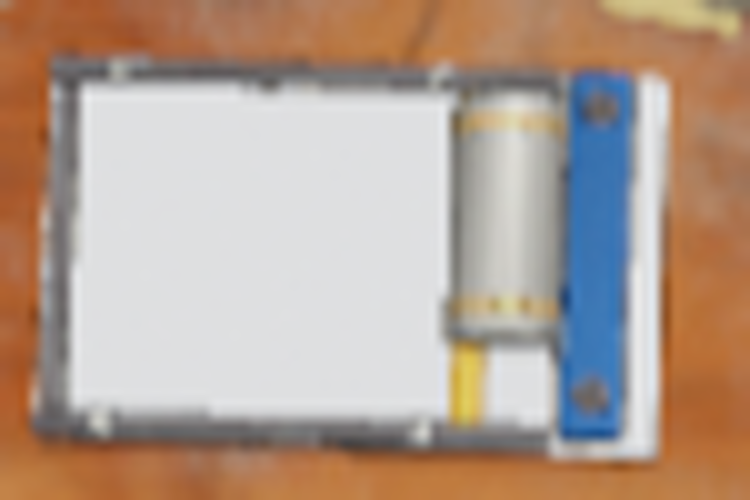

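```bash
python3 - <<'E'
from h import *
print(env.sense()['time']); print(env.sign_off())
E
```

```text
22.675
the job is handed in; nothing more can be done
None
```

I handed the job in at 22.7 s. The roller is seated between the sill and the blue stop, and the board is back flat at its original spot, clear of the stand.

**How it ran:** I pressed the board on the roller with about 5 to 10 N for most of the run, and once about 13 N just past the sill crest. Those are readings between rows, so brief higher peaks could have gone unseen. The sideways push on reaching the stop read about 5 N at most. I then lifted straight off and set the board down, where the last reading showed about 9 N.

**Last checks, from both cameras:**
- **Roller:** it lies over the sill and parallel to the stop within what the picture can show.
- **Stop contact:** no gap to the stop is visible, but at about 2.5 mm per pixel I cannot rule out a gap inside the 1 mm play. The force rise at the stop supports contact.
- **Small things:** the wheel and dial show no movement. I did not compare the oil cup's position from picture to picture, but the arm never worked near it.

**Not perfect:** the roller started a few millimetres off centre and drifted further as it rolled, because it lay askew. It ended about 6 mm off centre by the side view and about 8.5 mm by the top view, so the two disagree. By either figure it is clear of the rails, and I left it there rather than drag it.

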